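# Stop the drum sander and hold its dust hood open

### The arm

A 6-joint arm with a two-finger parallel gripper is mounted at the origin on the work surface. World frame = base frame: x ahead of the robot, y to its left, z up, the work surface at z = 0. Lengths are in m, angles in rad, forces in N, time in s.
With the tool pointing down it reaches from about 0.35 to 0.725 m from the base axis. Payload 4.3 kg.
Tool frame: the origin (TCP) lies on the centre line of the jaws, within the pads' length; the fingertips stand 8 mm ahead of it and the grasp point (between the pads) lies 11 mm behind it (manip.tip_reach is the distance from the TCP to the fingertips, in m); z points along the fingers, y is the line along which they close (so a half turn about z gives the same grasp; the last joint's range is limited). The gripper opens to 85 mm and grips with 20 to 120 N. Pads are 22 mm wide; open, the fingers measure 114 mm over their backs; the gripper's body (76 mm by 85 mm) begins 54 mm behind the grasp point. The pads swing forward as they close: fully open they stand 13 mm farther back than shut.
Start: joints at [-1.421, 0.377, 0.081, 1.274, 0, 1.46], TCP at [0.148, -0.556, 0.207] pointing down, gripper open.
Joint ranges: [-2.72, 2.72], [-0.84, 1.66], [-1.02, 1.22], [-1.77, 2.12], [-1.37, 1.28], [-3.14, 3.14]. Speed limits (rad/s): [2.57, 2.57, 3.14, 3.14, 3.14, 3.14].

### API

Orientations are given as a unit quaternion [w, x, y, z].
In Python, from rig import manip gives the robot as it stands. The module is installed in compiled form; this text tells all that it offers.
- The arm moves only by the shell command python3 -m pendant 'ROWS' [FORCE]. ROWS is JSON, a list of rows, each a list of 7 numbers: the opening, from -1 (shut) to 1 (fully open), then the shift along the tool's x, y, z as a fraction of full scale, then the turn, a rotation vector about the tool's x, y, z as a fraction of full scale. A call has 1 to 20 rows; each row shifts and turns the commanded pose from where the row before left it, along the tool's axes as they then stand; what a row does not reach is not made up. Full scale, the value 1, is 0.02 m for a shift and 180 degrees for a turn. A row lasts 1/12 s, in which the tool goes at most 41.7 mm and 7.16 degrees, less where a joint would pass 70% of its speed; a pose out of reach is approached as far as the arm can. A call with a number of a shift or a turn outside -1 to 1 is refused whole. A call with a gripper value outside its range is refused whole. The fingers move at their own pace and stop on an object; FORCE is the grip in N (left out, the last holds). Time passes only in rows, so rows that do not move let the fingers close. It gives the time, the measured TCP pose, the force, the opening and the grip force at its end, in the units of the state.
- manip.observe(): the state, without advancing time (a new reading comes with each control period).
- manip.camera(name): name is "side" or "top" or "wrist"; returns the picture (480x640x3 uint8, blue, green, red); there is no depth.
- manip.get_calibration(name): a dict with "camera_matrix" (3x3 intrinsics, pixels), "xyz" and "attitude" of the camera in the world. Camera axes: x right, y down, z forward; pixel columns grow to the right and rows downward; lengths in m; the calibration is good to about 2 mm. A picture is of the moment at which its call begins: read the wrist's pose just before it. get_calibration takes no time and is no camera call; for the wrist camera it gives the pose at the moment of the call.
- manip.close_job(): hands the job in; it is judged then, once.
The state is a dict: "clock": time; "joints": joint angles; "dq": joint speeds; "tau": joint torques, N m; "tcp_pos": TCP position; "orientation": TCP orientation; "contact_force": force on the tool from outside, world axes, zero at the start; "torque": the same for the moment, N m; "grip_width": finger opening in m; "gripper_force": force on a finger pad.
Only numpy, scipy, OpenCV 4.12 (cv2) and the standard library are available. Lean on these libraries where they do the work, as an engineer would, in place of code of your own. Each camera call takes 0.05 s, during which the arm holds its last target. There are 200 camera calls.

### The job

Make sure the drum sander is off by pressing the red stop button on the switch box fully down and letting it come back up. Then lift the sander's yellow dust hood, which springs shut by itself, and hold it open at 60 degrees from closed (where its sheet lines up with the orange marks on the discs beside the hinge) so that the sanding drum can be inspected; finish while still holding it there with the gripper. Leave the green button and the other things on the bench alone.

Things in the scene. Friction and masses are not known exactly. Their poses are not given: they have to be found in the camera images.
- sander: Bench drum sander, fixed: dark base 260 x 260 mm, 55 mm high, with an aluminium feed table, two yellow cheeks and a brown drum under the hood. Origin: centre of its underside, on the bench. x points from its front (handle side) to its back (hinge side), y along the drum, z up; turned by up to about 20 degrees about z.
- hood (a joint): Opening angle of the yellow dust hood (rad): 0 = shut (level), growing as its front edge swings up and back; stop at 1.75. A sheet 170 mm (hinge to front edge) by 226 mm, 6 mm thick, with a 22 mm skirt down from its front edge; a spring and its weight (0.26 to 0.44 kg) push it shut from every angle, up to about 4 N at the handle.
- hood_handle (a point): Middle of the hood's handle: a round black bar 12 mm thick, parallel to the sander's y, 108 mm free between its two legs; 176 mm above the bench when shut. Its axis lies 142 mm from the hinge axis towards the front edge and 48 mm out from it square to the sheet (36 mm free under the bar). It moves with the hood; the bar may turn between the fingers.
- hood_hinge (a point): Middle of the hood's hinge axis, at the underside of the sheet's back edge: 128 mm above the bench, 90 mm behind the sander's origin; the axis runs along the sander's y. Black discs of 60 mm radius at both ends of the axis, 130 to 136 mm from the middle, bear white marks at 0, 30 and 90 and a broader orange one at 60 degrees of opening.
- stop_button (a joint): Travel of the red stop button (m): 0 = up, 0.006 = fully down. Spring return; about 5 N to push fully down.
- stop_button_top (a point): Centre of the top face of the red stop button (28 mm across) on the grey switch box; 82 mm above the bench when up.
- start_button (a joint): Travel of the green start button (m): 0 = up, 0.006 = fully down. Not to be pressed.
- start_button_top (a point): Centre of the top face of the green start button (28 mm across), 70 mm from the red one, same height.
- switchbox: Grey switch box, 80 (x) x 140 (y) x 60 mm, fixed to the bench to the left or right of the sander, turned any way about z. Origin: centre of its underside. Red button at y = +35 mm, green at y = -35 mm, each in a black collar 44 mm across and 12 mm high.
- glue: Bystander: white glue bottle with a red cap, 56 mm across, 160 mm tall, standing on the other side of the sander from the switch box. Origin: centre of its underside.
- block: Bystander: sanding block of wood on cork, 60 x 100 x 42 mm, lying behind the sander. Origin: centre of its underside.
- pencil_tin: Bystander: green tin, 72 mm across and 95 mm tall, with coloured pencils to about 170 mm. Origin: centre of its underside.
- toy_wheel: Bystander: wooden toy wheel lying flat, 80 mm across, 22 mm high. Origin: centre of its underside.

How it is judged:
On the way, in this order (a step that is already met when the one before it is completed fails the run):
1. the red stop button is pressed fully down, the hood still shut (value of joint stop_button above 0.005 m and value of joint hood below 0.1 rad), for 0.05 s.
2. the red stop button is let up again, the hood still shut (value of joint stop_button below 0.0015 m and value of joint hood below 0.1 rad), for 0.05 s.
3. the hood is lifted and held still at 60 degrees by the gripper (value of joint hood between 0.9425 and 1.1519 rad and velocity of joint hood between -0.1 and 0.1 rad/s and contact force between the fingers and hood above 0.5 N), for 0.3 s.
At the end, for the whole second after the job is handed in: The hood stands still at 60 degrees from closed, give or take 6 degrees, held by the gripper's fingers (more than 0.5 N) and by nothing else; both buttons are up; glue bottle, sanding block, pencil tin and toy wheel are within 30 mm of where they began (all of step 3 and value of joint each of stop_button, start_button below 0.0015 m and contact force between hood and glue below 0.1 N and contact force between hood and block below 0.1 N and contact force between hood and pencil_tin below 0.1 N and contact force between hood and toy_wheel below 0.1 N and distance of each of glue, block, pencil_tin, toy_wheel from where it was at the start of the episode below 0.03 m); the arm keeps its last pose, push and grip.
It fails at once if the green start button is pressed (value of joint start_button above 0.003 m).
It fails at once if the glue is shifted by more than 30 mm or knocked over (distance of glue from where it was at the start of the episode above 0.03 m or angle between glue's own z axis and vertical above 0.4 rad).
It fails at once if the block is shifted by more than 30 mm or knocked over (distance of block from where it was at the start of the episode above 0.03 m or angle between block's own z axis and vertical above 0.4 rad).
It fails at once if the pencil tin is shifted by more than 30 mm or knocked over (distance of pencil_tin from where it was at the start of the episode above 0.03 m or angle between pencil_tin's own z axis and vertical above 0.4 rad).
It fails at once if the toy wheel is shifted by more than 30 mm or knocked over (distance of toy_wheel from where it was at the start of the episode above 0.03 m or angle between toy_wheel's own z axis and vertical above 0.4 rad).
It also fails if it takes over 50 s, if anything falls off the work surface, if the arm or the gripper's body presses on something with over 40 N, if the wrist force passes 120 N, or if a joint passes its speed limit or range.

## Working session

There is one attempt and no reset: what is moved stays moved. The work goes in short steps, Python scripts to look and compute and a shell command to move; the robot and the scene stay as the last step left them, time stands still between calls to the robot, and variables do not carry over. Pictures are saved under pics/ and viewed, at most 10 in all, crops included, and the job is handed in when it is done.

```bash
mkdir -p pics; python3 - <<'E'
from rig import manip
import cv2,numpy as np
print(manip.observe())
for n in("side","top","wrist"):
    c=manip.get_calibration(n);print(n,c)
    im=manip.camera(n);cv2.imwrite(f"pics/{n}0.png",im)
E
```

```text
{'clock': 0.0, 'joints': array([-1.42130789e+00,  3.78076173e-01,  7.96290172e-02,  1.27439080e+00,
       -1.49921255e-05,  1.46050807e+00]), 'dq': array([ 0.00137436,  0.00255095, -0.00065884, -0.00079417, -0.00108285,
        0.00028674]), 'tau': array([-2.91329416e-04, -4.63600123e+01,  2.69877076e+01,  2.08130339e-02,
       -1.67660761e-05,  9.52111350e-06]), 'tcp_pos': array([ 0.14759962, -0.55500737,  0.20595464]), 'orientation': array([-1.02047147e-03,  9.91575844e-01,  1.29523371e-01, -2.75013922e-05]), 'contact_force': array([-0.27979031,  0.30029108,  0.4302212 ]), 'torque': array([-0.020169  ,  0.00959516, -0.03657283]), 'gripper_force': 0.0, 'grip_width': 0.08543165498384153}
side {'camera_matrix': array([[464.06735986,   0.        , 311.39050471],
       [  0.        , 464.06735986, 240.77571305],
       [  0.        ,   0.        ,   1.        ]]), 'xyz': array([0.28575438, 0.54755337, 0.79816027]), 'attitude': array([ 0.09281958, -0.23476412,  0.89712453, -0.36254367])}
top {'camera_matrix': array([[514.41097938,   0.        , 309.60426184],
       [  0.        , 514.41097938, 239.55806909],
       [  0.        ,   0.        ,   1.        ]]), 'xyz': array([3.61473499e-01, 1.21434865e-03, 1.22609526e+00]), 'attitude': array([-0.07980047,  0.72395211, -0.68097054,  0.07618631])}
wrist {'camera_matrix': array([[358.12598031,   0.        , 316.82767094],
       [  0.        , 358.12598031, 240.18970735],
       [  0.        ,   0.        ,   1.        ]]), 'xyz': array([ 0.22670091, -0.53426536,  0.37283369]), 'attitude': array([ 0.12604529,  0.78278215, -0.60147967, -0.09791269])}
```

View pics/top0.png

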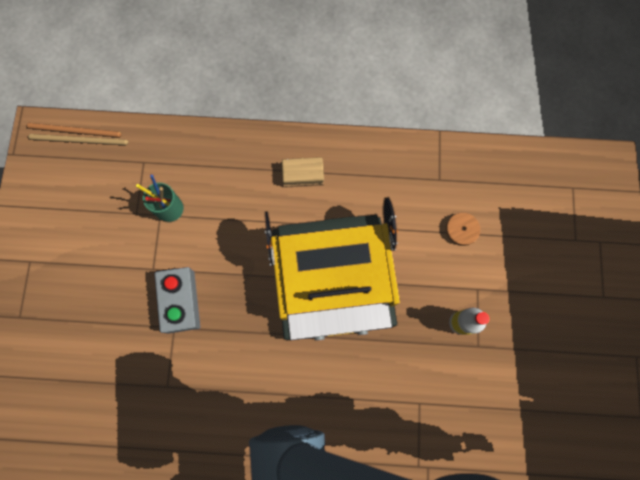

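View pics/side0.png

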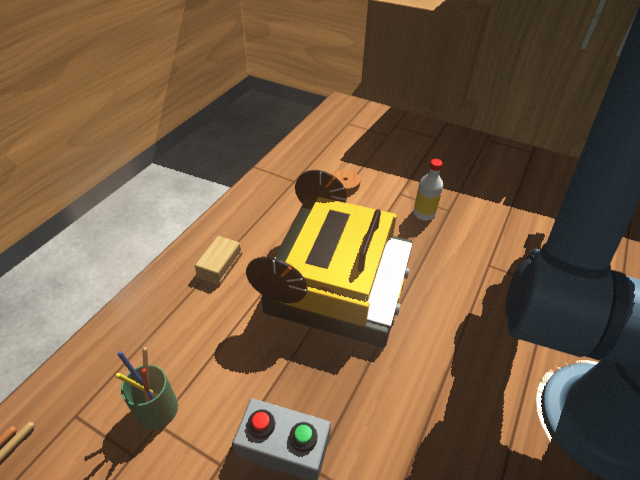

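The top view shows the red button at (171,283), the green at (174,314), and the handle bar from about (308,296) to (370,291). In the side view, red is at (261,423), green at (304,434), and the handle runs from (378,212) to (362,268). Next I triangulate these.

```bash
cat > h.py <<'E'
import cv2,numpy as np
from scipy.spatial.transform import Rotation as R
from rig import manip
def rot(q): return R.from_quat(np.roll(q,-1))
def ray(c,p):
    K=c["camera_matrix"];d=rot(c["attitude"]).apply(np.linalg.solve(K,[p[0],p[1],1.]));return c["xyz"],d/np.linalg.norm(d)
def plane(c,p,z):
    o,d=ray(c,p);return o+d*(z-o[2])/d[2]
def tri(rs):
    A=sum(np.eye(3)-np.outer(d,d) for o,d in rs);b=sum((np.eye(3)-np.outer(d,d))@o for o,d in rs)
    x=np.linalg.solve(A,b);return x,[np.linalg.norm(np.cross(x-o,d)) for o,d in rs]
def proj(c,X):
    v=rot(c["attitude"]).inv().apply(np.asarray(X)-c["xyz"]);return (c["camera_matrix"]@(v/v[...,2:3]).T).T[...,:2]
def blobs(im,lo,hi,amin=30):
    m=cv2.inRange(cv2.cvtColor(im,cv2.COLOR_BGR2HSV),np.array(lo),np.array(hi))
    n,_,s,c=cv2.connectedComponentsWithStats(m)
    return [(s[i,4],c[i].round(1)) for i in range(1,n) if s[i,4]>=amin]
E
python3 - <<'E'
from h import *
I={n:cv2.imread(f"pics/{n}0.png") for n in("top","side")}
C={n:manip.get_calibration(n) for n in I}
for n in I:
    print(n,"red",blobs(I[n],(0,200,120),(6,255,255)),"green",blobs(I[n],(50,120,100),(80,255,255)))
a=cv2.resize(I["top"][190:350,250:410],None,fx=3.5,fy=3.5,interpolation=cv2.INTER_CUBIC)
b=cv2.resize(I["side"][160:340,240:420],(560,560),interpolation=cv2.INTER_CUBIC)
cv2.imwrite("pics/z.png",cv2.resize(np.hstack([a[:,:400*2],b]),(800,400)))
E
```

```text
top red [(np.int32(106), array([170.2, 282.4]))] green [(np.int32(137), array([173.9, 313.7]))]
side red [(np.int32(46), array([255.6, 422.8]))] green [(np.int32(237), array([303. , 432.9]))]
```

View pics/z.png

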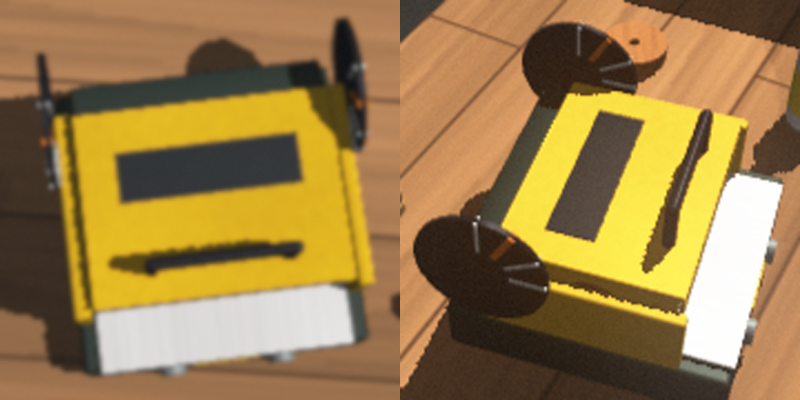

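The crop shows the handle bar in the top view from (310.8,296.4) to (370.4,289.2). In the side view it runs from (362.4,268) to (378.2,211), and the orange 60° marks on both discs are visible.

```bash
python3 - <<'E'
from h import *
I={n:cv2.imread(f"pics/{n}0.png") for n in("top","side")}
T,S=[manip.get_calibration(n) for n in("top","side")]
for n in I: print(n,blobs(I[n],(0,170,90),(9,255,255),80),blobs(I[n],(172,150,90),(180,255,255),20))
for nm,a,b,z in[("red",(171,283),(261,422.5),.082),("green",(173.9,313.7),(303.5,433.5),.082),("hL",(310.8,296.4),(362.4,268),.176),("hR",(370.4,289.2),(378.2,211),.176)]:
    x,e=tri([ray(T,a),ray(S,b)]);print(nm,x.round(4),np.round(e,4),plane(T,a,z).round(4),plane(S,b,z).round(4))
print(rot(manip.observe()["orientation"]).as_matrix().round(3))
E
```

```text
top [(np.int32(144), array([170.5, 282.6])), (np.int32(107), array([481.9, 317.4]))] []
side [(np.int32(86), array([436.3, 162.1])), (np.int32(245), array([260.2, 420.4]))] []
red [0.501  0.3214 0.0704] [0.0003 0.0003] [0.4999 0.3183 0.082 ] [0.4972 0.3249 0.082 ]
green [0.4326 0.3053 0.0759] [0.0003 0.0003] [0.4325 0.3038 0.082 ] [0.4311 0.3073 0.082 ]
hL [0.4805 0.0038 0.1351] [0.0027 0.0027] [0.4786 0.0042 0.176 ] [0.4659 0.037  0.176 ]
hR [ 0.5017 -0.1169  0.1732] [0.0006 0.0006] [ 0.5008 -0.1167  0.176 ] [ 0.5014 -0.1139  0.176 ]
[[ 0.966  0.257 -0.   ]
 [ 0.257 -0.966  0.002]
 [ 0.    -0.002 -1.   ]]
```

Checks:
- The red–green distance is 69.6 mm, against 70 mm given.
- The handle's right end triangulates to z 0.173. My side-view pick of its left end was wrong.
- Sander yaw is about 10.4°, with the handle middle near (0.490,-0.056).

I'll move up and turn so that tool y lies along sander x, then go over the handle for a wrist look.

```bash
python3 -m pendant '[[1,0,0,-1,0,0,-0.0396],[1,0,0,-1,0,0,-0.0396],[1,0,0,-1,0,0,-0.0396],[1,0,0,-1,0,0,-0.0396],[1,0,0,-1,0,0,-0.0396],[1,0,0,-0.5,0,0,-0.0396],[1,0,0,0,0,0,-0.0396],[1,0,0,0,0,0,-0.0396],[1,0,0,0,0,0,-0.0396],[1,0,0,0,0,0,-0.0396],[1,0,0,0,0,0,-0.0396],[1,0,0,0,0,0,-0.0396],[1,0,0,0,0,0,0]]' 40
python3 -m pendant '[[1,0.95,0.9,0,0,0,0],[1,0.95,0.9,0,0,0,0],[1,0.95,0.9,0,0,0,0],[1,0.95,0.9,0,0,0,0],[1,0.95,0.9,0,0,0,0],[1,0.95,0.9,0,0,0,0],[1,0.95,0.9,0,0,0,0],[1,0.95,0.9,0,0,0,0],[1,0.95,0.9,0,0,0,0],[1,0.95,0.9,0,0,0,0],[1,0.95,0.9,0,0,0,0],[1,0.95,0.9,0,0,0,0],[1,0.95,0.9,0,0,0,0],[1,0.95,0.9,0,0,0,0],[1,0.95,0.9,0,0,0,0],[1,0.95,0.9,0,0,0,0],[1,0.95,0.9,0,0,0,0],[1,0.95,0.9,0,0,0,0],[1,0.5,0.9,0,0,0,0],[1,0,0,0,0,0,0]]'
python3 - <<'E'
from h import *
c=manip.get_calibration("wrist");im=manip.camera("wrist");cv2.imwrite("pics/w1.png",im)
np.save("w1.npy",c,allow_pickle=True)
o=manip.observe();print(o["joints"].round(2),rot(o["orientation"]).as_matrix().round(3))
print(proj(c,np.array([[.4786,.0042,.176],[.5008,-.1167,.176],[.4996,.320,.082],[.432,.305,.082]])).round(0))
E
```

```text
clock: 1.23
tcp_pos: [0.1477, -0.5555, 0.3165]
orientation: [-0.0, 0.639, 0.769, 0.0]
contact_force: [-1.4, -0.5, -1.0]
grip_width: 0.0855
gripper_force: 0.0
clock: 2.9
tcp_pos: [0.4222, -0.1454, 0.3166]
orientation: [-0.0, 0.64, 0.769, 0.001]
contact_force: [0.5, -0.1, 0.1]
grip_width: 0.0854
gripper_force: 0.0
[-0.48  0.11  0.01  1.47 -0.    0.91] [[-0.181  0.983 -0.   ]
 [ 0.983  0.181  0.   ]
 [ 0.    -0.    -1.   ]]
[[ 424.   45.]
 [ 410.  202.]
 [ 531. -390.]
 [ 438. -385.]]
```

View pics/w1.png

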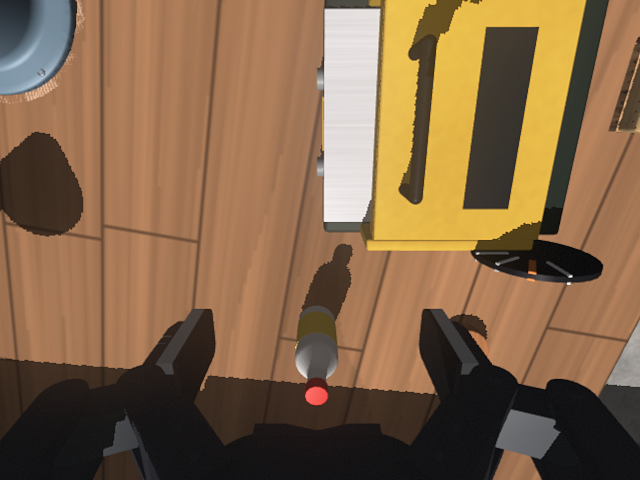

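The wrist view shows the bar's ends at about (430,40) and (417,201). That's about 6 px to the right of what I predicted, so I triangulate wrist against top.

```bash
python3 - <<'E'
from h import *
T,S=[manip.get_calibration(n) for n in("top","side")];W=np.load("w1.npy",allow_pickle=True).item()
P=[]
for a,b in[((310.8,296.4),(430,40)),((370.4,289.2),(417,201))]:
    x,e=tri([ray(T,a),ray(W,b)]);print(x.round(4),np.round(e,4),plane(T,a,.176).round(4),plane(W,b,.176).round(4),proj(S,x).round(1));P.append(plane(W,b,.176))
d=P[0]-P[1];print(np.linalg.norm(d),np.degrees(np.arctan2(-d[0],d[1])),(P[0]+P[1])/2)
E
```

```text
[0.477  0.0038 0.1959] [0.0007 0.0007] [0.4786 0.0042 0.176 ] [0.4825 0.0083 0.176 ] [365.5 246.1]
[ 0.4979 -0.1121  0.2012] [0.0018 0.0018] [ 0.5008 -0.1167  0.176 ] [ 0.5063 -0.1144  0.176 ] [380.9 202.5]
0.1249252229056689 10.987071893915513 [ 0.49439902 -0.05305377  0.176     ]
```

Next I head to the red button, taking wrist pictures on the way. The bar's views will come from two camera places.

```bash
cat > snap.py <<'E'
import sys
from h import *
c=manip.get_calibration("wrist");im=manip.camera("wrist");n=sys.argv[1]
cv2.imwrite(f"pics/{n}.png",im);np.save(f"{n}.npy",c,allow_pickle=True)
print("red",blobs(im,(0,170,90),(9,255,255),80),"green",blobs(im,(50,120,80),(80,255,255),80))
E
python3 -m pendant '[[1,0.96,0.8,0,0,0,0],[1,0.96,0.8,0,0,0,0],[1,0.96,0.8,0,0,0,0],[1,0.96,0.8,0,0,0,0],[1,0.96,0.8,0,0,0,0],[1,0,0,0,0,0,0]]'|head -2;python3 snap.py w2
python3 -m pendant '[[-1,0.96,0.36,0,0,0,0],[-1,0.96,0.36,0,0,0,0],[-1,0.96,0.36,0,0,0,0],[-1,0.96,0.36,0,0,0,0],[-1,0.96,0.36,0,0,0,0],[-1,0.96,0.36,0,0,0,0],[-1,0.96,0.36,0,0,0,0],[-1,0.96,0.36,0,0,0,0],[-1,0.96,0.36,0,0,0,0],[-1,0.96,0.36,0,0,0,0],[-1,0,0,0,0,0,0]]'|head -2;python3 snap.py w3
python3 -m pendant '[[-1,0.96,0,0,0,0,0],[-1,0.96,0,0,0,0,0],[-1,0.96,0,0,0,0,0],[-1,0.96,0,0,0,0,0],[-1,0,0,0,0,0,0]]';python3 snap.py w4
python3 - <<'E'
import cv2,numpy as np
a=cv2.imread("pics/w2.png");b=cv2.imread("pics/w4.png")
cv2.imwrite("pics/p.png",np.hstack([a[:,240:640],b[:,200:600]]))
E
```

```text
clock: 3.45
tcp_pos: [0.4827, -0.0367, 0.3165]
red [] green []
clock: 4.42
tcp_pos: [0.518, 0.1641, 0.3165]
red [(np.int32(259), array([541.5,  13.8])), (np.int32(594), array([330. ,  40.3]))] green [(np.int32(593), array([259.8,  43.7]))]
clock: 4.88
tcp_pos: [0.5034, 0.2391, 0.3168]
orientation: [-0.0, 0.64, 0.768, -0.0]
contact_force: [0.3, 0.2, 0.7]
grip_width: 0.0
gripper_force: 0.0
red [(np.int32(195), array([532.9, 102.7])), (np.int32(312), array([331.4, 117.6]))] green [(np.int32(455), array([264.3, 123.3]))]
```

View pics/p.png

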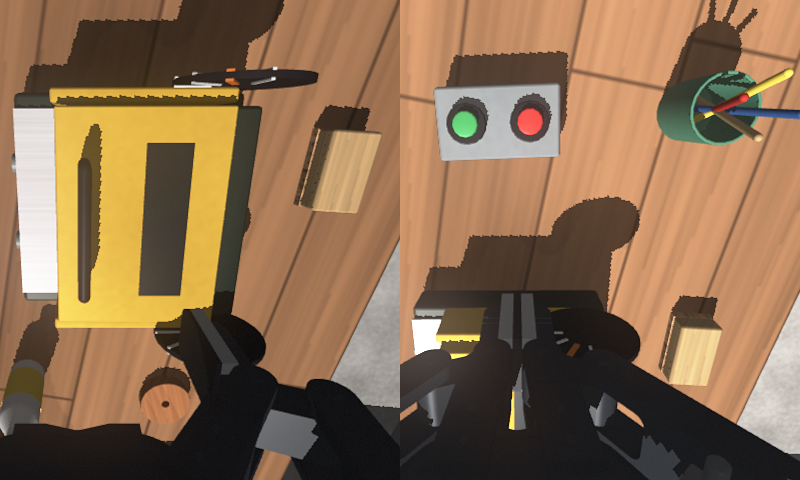

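Left part: in w2 the bar runs from (324,158) to (324,301). Right part: in w4 the red button centre is at (330,121). The pencil tin is well clear, to the upper right.

```bash
python3 - <<'E'
from h import *
T,S=[manip.get_calibration(n) for n in("top","side")]
L=lambda n:np.load(n+".npy",allow_pickle=True).item()
def full(n,a,b):
    im=cv2.imread(f"pics/{n}.png");o=blobs(im,a,b,300);return o
for n in("w3","w4"):print(n,full(n,(0,150,40),(10,255,255)))
def rep(nm,l,z):
    x,e=tri([ray(c,p) for c,p in l]);print(nm,x.round(4),np.round(e,4),[plane(c,p,z)[:2].round(4) for c,p in l])
rep("red",[(L("w3"),(330,40.3)),(L("w4"),(330.5,120.5)),(T,(171,283)),(S,(261,422.5))],.082)
rep("green",[(L("w3"),(259.8,43.7)),(L("w4"),(264.5,124)),(T,(173.9,313.7)),(S,(303.5,433.5))],.082)
rep("hL",[(L("w1"),(430,40)),(L("w2"),(324,158)),(T,(310.8,296.4))],.176)
rep("hR",[(L("w1"),(417,201)),(L("w2"),(324,301)),(T,(370.4,289.2))],.176)
E
```

```text
w3 [(np.int32(679), array([329.7,  41.3]))]
w4 [(np.int32(533), array([329.8, 120.9]))]
red [0.5022 0.3224 0.0701] [0.0018 0.0017 0.0011 0.0019] [array([0.503 , 0.3218]), array([0.5035, 0.3224]), array([0.4999, 0.3183]), array([0.4972, 0.3249])]
green [0.4332 0.3059 0.0755] [0.0012 0.0008 0.0005 0.0011] [array([0.4346, 0.3061]), array([0.4349, 0.3062]), array([0.4325, 0.3038]), array([0.4311, 0.3073])]
hL [0.4813 0.0097 0.1687] [0.0029 0.0054 0.0057] [array([0.4825, 0.0083]), array([0.48  , 0.0156]), array([0.4786, 0.0042])]
hR [ 0.5033 -0.1147  0.1798] [0.002  0.0015 0.0034] [array([ 0.5063, -0.1144]), array([ 0.5052, -0.1161]), array([ 0.5008, -0.1167])]
```

```bash
python3 -m pendant '[[-1,0.82,0.14,0,0,0,0],[-1,0.82,0.14,0,0,0,0],[-1,0.82,0.14,0,0,0,0],[-1,0.82,0.14,0,0,0,0],[-1,0.82,0.14,0,0,0,0],[-1,0,0,1,0,0,0],[-1,0,0,1,0,0,0],[-1,0,0,1,0,0,0],[-1,0,0,1,0,0,0],[-1,0,0,1,0,0,0],[-1,0,0,1,0,0,0],[-1,0,0,1,0,0,0],[-1,0,0,1,0,0,0],[-1,0,0,1,0,0,0],[-1,0,0,0.9,0,0,0],[-1,0,0,0.5,0,0,0],[-1,0,0,0.3,0,0,0],[-1,0,0,0,0,0,0]]'
```

```text
clock: 6.43
tcp_pos: [0.5025, 0.3201, 0.1018]
orientation: [-0.0, 0.641, 0.768, -0.001]
contact_force: [-0.8, 0.1, -0.1]
grip_width: -0.0002
gripper_force: 0.0
```

```bash
python3 -m pendant '[[-1,0,0,0.1,0,0,0],[-1,0,0,0.1,0,0,0],[-1,0,0,0.1,0,0,0],[-1,0,0,0,0,0,0]]'; python3 -m pendant '[[-1,0,0,0.1,0,0,0],[-1,0,0,0.1,0,0,0],[-1,0,0,0,0,0,0]]'; python3 snap.py w5; python3 -c "
import cv2,numpy as np
from rig import manip
s=manip.camera('side');w=cv2.imread('pics/w5.png')
cv2.imwrite('pics/p2.png',np.hstack([cv2.resize(s[330:480,180:380],(400,300)),cv2.resize(w[100:400,120:520],(400,300))]))"
```

```text
clock: 6.77
tcp_pos: [0.5032, 0.322, 0.0972]
orientation: [0.0, 0.64, 0.768, 0.0]
contact_force: [-0.1, -0.3, 0.7]
grip_width: 0.0003
gripper_force: 0.0
clock: 7.02
tcp_pos: [0.5026, 0.3217, 0.0925]
orientation: [-0.0, 0.64, 0.768, -0.0]
contact_force: [0.3, 0.0, -0.0]
grip_width: -0.0004
gripper_force: 0.0
red [(np.int32(288), array([325.1, 268.9]))] green [(np.int32(678), array([182.4, 275.5]))]
```

View pics/p2.png

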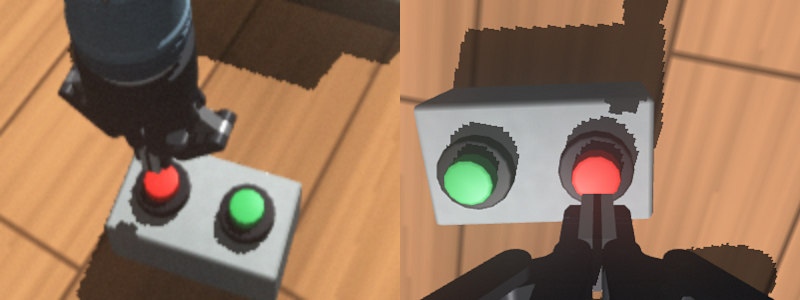

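The fingertips stand over the red button and well clear of the green. I press in steps, watching the force.

```bash
python3 -m pendant '[[-1,0,0,0.1,0,0,0],[-1,0,0,0.1,0,0,0],[-1,0,0,0.1,0,0,0],[-1,0,0,0,0,0,0]]'; python3 -m pendant '[[-1,0,0,0.08,0,0,0],[-1,0,0,0.04,0,0,0],[-1,0,0,0,0,0,0]]'|head -4
```

```text
clock: 7.45
tcp_pos: [0.5025, 0.3216, 0.0862]
orientation: [-0.0, 0.64, 0.768, -0.0]
contact_force: [-0.2, 0.1, -0.3]
grip_width: 0.0001
gripper_force: 0.0
clock: 7.7
tcp_pos: [0.5027, 0.3217, 0.0842]
orientation: [-0.0, 0.64, 0.768, -0.0]
contact_force: [0.2, 0.8, -0.6]
```

```bash
python3 -c "
from rig import manip;print(manip.tip_reach)"; python3 -m pendant '[[-1,0,0,0.1,0,0,0],[-1,0,0,0,0,0,0]]'|sed -n 2,4p; python3 -m pendant '[[-1,0,0,0.1,0,0,0],[-1,0,0,0,0,0,0]]'|sed -n 2,4p;  python3 snap.py w6; python3 -c "
import cv2,numpy as np
from rig import manip
s=manip.camera('side');w=cv2.imread('pics/w6.png')
cv2.imwrite('pics/p3.png',np.hstack([cv2.resize(s[350:470,200:360],(400,300)),cv2.resize(w[150:350,180:447],(400,300))]))"
```

```text
0.008
tcp_pos: [0.5027, 0.3217, 0.0821]
orientation: [-0.0, 0.64, 0.768, -0.0]
contact_force: [-0.6, 0.0, 0.4]
tcp_pos: [0.5027, 0.3217, 0.0801]
orientation: [-0.0, 0.64, 0.768, -0.0]
contact_force: [0.7, 0.4, 0.2]
red [(np.int32(207), array([325.9, 281. ]))] green [(np.int32(708), array([172.9, 285.4]))]
```

View pics/p3.png

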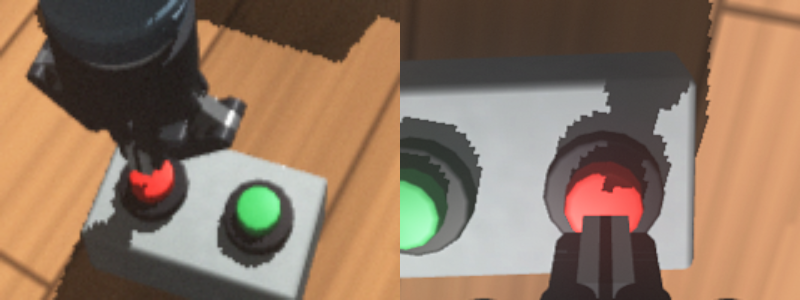

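The fingers still touch nothing. Comparing the projected fingertip and button positions with what the picture shows should tell me why.

```bash
python3 - <<'E'
from h import *
W=np.load("w6.npy",allow_pickle=True).item();o=manip.observe();Rm=rot(o["orientation"])
print(o["tcp_pos"],o["contact_force"],o["tau"].round(2))
for q in([0,0,.008],[.011,0,.008],[.011,0,0],[.011,0,-.011]):
    print(q,proj(W,(o["tcp_pos"]+Rm.apply(q))[None]).round(1))
for z in(.082,.076,.07):
    print(z,proj(W,np.array([[.502,.322,z],[.4335,.306,z]])).round(1),plane(W,(172.9,285.4),z).round(4))
im=cv2.imread("pics/w6.png");h=cv2.cvtColor(im,cv2.COLOR_BGR2HSV)
for nm,a,b in(("r",(0,120,40),(10,255,255)),("g",(45,80,40),(85,255,255))):
    m=cv2.inRange(h,a,b);n,_,s,c=cv2.connectedComponentsWithStats(m)
    print(nm,[s[i] for i in range(1,n) if s[i,4]>200])
E
```

```text
[0.50276871 0.32169853 0.08033978] [ 0.70987712  0.28843681 -0.32297135] [-0.000e+00 -4.954e+01  2.514e+01 -1.000e-02 -0.000e+00 -0.000e+00]
[0, 0, 0.008] [[315.5 281.4]]
[0.011, 0, 0.008] [[315.5 262.2]]
[0.011, 0, 0] [[315.4 268.1]]
[0.011, 0, -0.011] [[315.3 277.2]]
0.082 [[314.  288.6]
 [176.5 294.5]] [0.4314 0.3108 0.082 ]
0.076 [[314.1 283.6]
 [180.8 289.3]] [0.4293 0.3075 0.076 ]
0.07 [[314.2 278.8]
 [184.8 284.3]] [0.4272 0.3042 0.07  ]
r [array([ 290,  258,   53,   47, 1712], dtype=int32)]
g [array([ 545,  174,   95,  135, 8850], dtype=int32), array([ 154,  263,   56,   54, 2225], dtype=int32)]
```

The picture places the shut tips farther back than the TCP model does, while the button position agrees. I keep lowering in small steps and watch the force.

```bash
for i in 1; do python3 -m pendant '[[-1,0,0,0.1,0,0,0],[-1,0,0,0.1,0,0,0],[-1,0,0,0,0,0,0]]'|sed -n 2,4p; done; python3 -m pendant '[[-1,0,0,0.1,0,0,0],[-1,0,0,0,0,0,0]]'|sed -n 2,4p;python3 -c "
from h import *
o=manip.observe();print(o['contact_force'],o['tau'].round(2))"
```

```text
tcp_pos: [0.5026, 0.3216, 0.0759]
orientation: [-0.0, 0.64, 0.768, -0.0]
contact_force: [0.0, -0.6, 0.4]
tcp_pos: [0.5027, 0.3216, 0.074]
orientation: [-0.0, 0.64, 0.768, -0.0]
contact_force: [0.1, 0.0, -1.3]
[ 0.12886392  0.03047795 -1.26873935] [ -0.   -50.01  25.27  -0.09  -0.     0.  ]
```

```bash
python3 -m pendant '[[-1,0,0,0.1,0,0,0],[-1,0,0,0,0,0,0]]'|sed -n 2,4p;python3 -m pendant '[[-1,0,0,0.1,0,0,0],[-1,0,0,0,0,0,0]]'|sed -n 2,4p; python3 -m pendant '[[-1,0,0,0.1,0,0,0],[-1,0,0,0,0,0,0]]'|sed -n 2,4p;python3 snap.py w7; python3 -c "
import cv2,numpy as np
from rig import manip
s=manip.camera('side');w=cv2.imread('pics/w7.png')
cv2.imwrite('pics/p4.png',np.hstack([cv2.resize(s[350:470,200:360],(400,300)),cv2.resize(w[150:350,180:447],(400,300))]))"
```

```text
tcp_pos: [0.5027, 0.3217, 0.0721]
orientation: [-0.0, 0.64, 0.768, -0.0]
contact_force: [0.3, 0.3, -0.2]
tcp_pos: [0.5027, 0.3217, 0.0701]
orientation: [-0.0, 0.64, 0.768, -0.0]
contact_force: [-0.4, 0.1, -0.4]
tcp_pos: [0.5027, 0.3217, 0.0681]
orientation: [-0.0, 0.64, 0.768, -0.0]
contact_force: [-0.0, -0.5, -0.4]
red [] green [(np.int32(732), array([162.6, 296.4]))]
```

View pics/p4.png

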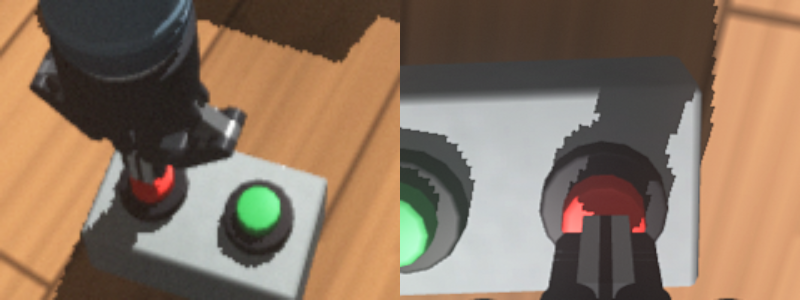

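The tips still seem to be just above the red button. I continue down.

```bash
python3 -m pendant '[[-1,0,0,0.1,0,0,0],[-1,0,0,0,0,0,0]]'|sed -n 2,4p;python3 -m pendant '[[-1,0,0,0.1,0,0,0],[-1,0,0,0,0,0,0]]'|sed -n 2,4p; python3 -m pendant '[[-1,0,0,0.1,0,0,0],[-1,0,0,0,0,0,0]]'|sed -n 2,4p
```

```text
tcp_pos: [0.5028, 0.3217, 0.0662]
orientation: [-0.0, 0.64, 0.768, -0.0]
contact_force: [-0.7, 0.1, 0.9]
tcp_pos: [0.5027, 0.3217, 0.0641]
orientation: [-0.0, 0.64, 0.768, -0.0]
contact_force: [-1.2, -0.4, 0.4]
tcp_pos: [0.5026, 0.3217, 0.062]
orientation: [-0.0, 0.64, 0.768, -0.0]
contact_force: [0.0, 0.9, -0.5]
```

```bash
python3 - <<'E'
from h import *
W=manip.get_calibration("wrist");o=manip.observe();Rm=rot(o["orientation"])
M=Rm.inv().apply(W["xyz"]-o["tcp_pos"]);A=(Rm.inv()*rot(W["attitude"]))
print("cam in tool",M.round(4));print(A.as_matrix().round(3))
# inner front-bottom pad edges seen in w1 (open, 85.4mm): (212,310),(421,310) 
d=[ray(dict(W,xyz=M,attitude=np.roll(A.as_quat(),1)),p)[1] for p in((212,310),(421,310),(317,293))]
s=.0854/abs(d[0][1]-d[1][1]);print("open tip in tool",(M+s*d[0]).round(4),(M+s*d[1]).round(4))
for x in(.011,.005,0): t=(x-M[0])/d[2][0];print("shut tip",(M+t*d[2]).round(4))
E
python3 -m pendant '[[-1,0,0,0.1,0,0,0],[-1,0,0,0,0,0,0]]'|sed -n 2,4p
```

```text
cam in tool [ 0.0812  0.0008 -0.1668]
[[ 0.    -0.949 -0.315]
 [ 1.     0.     0.   ]
 [ 0.    -0.315  0.949]]
open tip in tool [ 0.0079 -0.042  -0.0369] [ 0.0079  0.0434 -0.0369]
shut tip [ 0.011   0.0009 -0.0277]
shut tip [ 0.005   0.0009 -0.0158]
shut tip [ 0.      0.0009 -0.0059]
tcp_pos: [0.5027, 0.3217, 0.0601]
orientation: [-0.0, 0.64, 0.768, -0.0]
contact_force: [-0.2, 0.1, 0.1]
```

Vision explains it. The shut tips really stand about 24 mm behind the reported TCP, not 8 mm ahead, so contact should come at TCP z of about 0.058. I press on with force checks.

```bash
for i in 1; do python3 -m pendant '[[-1,0,0,0.1,0,0,0],[-1,0,0,0.1,0,0,0],[-1,0,0,0,0,0,0]]'|sed -n 2,4p; done;python3 -m pendant '[[-1,0,0,0.1,0,0,0],[-1,0,0,0,0,0,0]]'|sed -n 2,4p;python3 -m pendant '[[-1,0,0,0.1,0,0,0],[-1,0,0,0,0,0,0]]'|sed -n 2,4p
```

```text
tcp_pos: [0.503, 0.3219, 0.0564]
orientation: [0.0, 0.64, 0.768, 0.0]
contact_force: [-0.1, -0.3, 1.7]
tcp_pos: [0.5031, 0.3218, 0.0545]
orientation: [0.0, 0.64, 0.768, 0.0]
contact_force: [-0.5, 0.3, 3.6]
tcp_pos: [0.5031, 0.3219, 0.0526]
orientation: [0.0, 0.64, 0.768, 0.0]
contact_force: [-0.5, 0.1, 4.5]
```

Contact came where predicted, and the force is rising towards 5 N. I'll go on until it clearly bottoms out.

```bash
python3 -m pendant '[[-1,0,0,0.08,0,0,0],[-1,0,0,0,0,0,0]]'|sed -n 2,4p;python3 -m pendant '[[-1,0,0,0.06,0,0,0],[-1,0,0,0,0,0,0],[-1,0,0,0,0,0,0]]'|sed -n 2,4p
```

```text
tcp_pos: [0.5031, 0.3219, 0.0517]
orientation: [0.0, 0.64, 0.768, 0.0]
contact_force: [-1.4, -1.0, 7.4]
tcp_pos: [0.5032, 0.3219, 0.0515]
orientation: [0.0, 0.64, 0.768, 0.001]
contact_force: [-3.5, -2.5, 14.5]
```

It bottomed out at 14.5 N. I retreat and move over the handle, opening the gripper.

```bash
python3 -m pendant '[[-1,0,0,-0.5,0,0,0],[-1,0,0,-0.5,0,0,0],[-1,0,0,-1,0,0,0],[-1,0,0,-1,0,0,0],[-1,0,0,-1,0,0,0],[-1,0,0,-1,0,0,0],[-1,0,0,-1,0,0,0],[-1,0,0,-1,0,0,0],[-1,0,0,-1,0,0,0],[-1,0,0,-1,0,0,0],[-1,0,0,-1,0,0,0],[-1,0,0,-0.5,0,0,0]]'|sed -n 1,4p
python3 -m pendant '[[1,-0.96,-0.2,0,0,0,0],[1,-0.96,-0.2,0,0,0,0],[1,-0.96,-0.2,0,0,0,0],[1,-0.96,-0.2,0,0,0,0],[1,-0.96,-0.2,0,0,0,0],[1,-0.96,-0.2,0,0,0,0],[1,-0.96,-0.2,0,0,0,0],[1,-0.96,-0.2,0,0,0,0],[1,-0.96,-0.2,0,0,0,0],[1,-0.96,-0.2,0,0,0,0],[1,-0.96,-0.2,0,0,0,0],[1,-0.96,-0.2,0,0,0,0],[1,-0.96,-0.2,0,0,0,0],[1,-0.96,-0.2,0,0,0,0],[1,-0.96,-0.2,0,0,0,0],[1,-0.96,-0.2,0,0,0,0],[1,-0.96,-0.2,0,0,0,0],[1,-0.96,-0.2,0,0,0,0],[1,-0.96,-0.2,0,0,0,0],[1,0,0,0,0,0,0]]'
python3 snap.py w8
python3 -m pendant '[[1,0,0,1,0,0,0],[1,0,0,1,0,0,0],[1,0,0,0.5,0,0,0],[1,0,0,0,0,0,0]]'; python3 snap.py w9
python3 -c "
import cv2,numpy as np
cv2.imwrite('pics/p5.png',np.hstack([cv2.imread(f'pics/{n}.png')[:,120:520] for n in('w8','w9')]))"
```

```text
clock: 11.82
tcp_pos: [0.5033, 0.322, 0.2623]
orientation: [0.001, 0.64, 0.768, 0.001]
contact_force: [0.6, 0.1, -0.6]
clock: 13.48
tcp_pos: [0.4938, -0.0535, 0.2595]
orientation: [0.0, 0.641, 0.767, -0.001]
contact_force: [1.1, -0.1, 0.1]
grip_width: 0.0851
gripper_force: 0.0
red [] green []
clock: 13.87
tcp_pos: [0.492, -0.0493, 0.2072]
orientation: [-0.002, 0.64, 0.769, -0.001]
contact_force: [0.2, -0.7, -0.2]
grip_width: 0.0856
gripper_force: 0.0
red [] green []
```

View pics/p5.png

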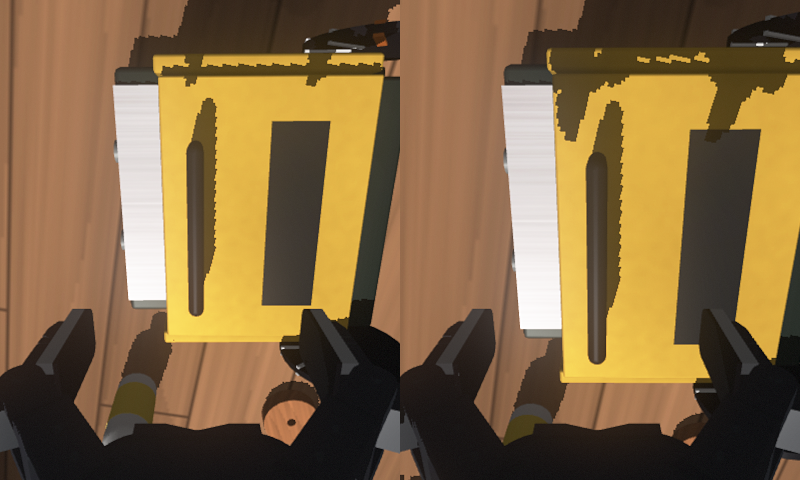

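The bar lies centred between the pads, in w8 from (314,142) to (316,315) and in w9 from (316,153) to (317,363). I triangulate its height and its offset along the bar.

```bash
python3 - <<'E'
from h import *
L=lambda n:np.load(n+".npy",allow_pickle=True).item()
P=[]
for a,b,c in[((314,142),(316,153),(324,158)),((316,315),(317,363),(324,301))]:
    r=[(L("w8"),a),(L("w9"),b),(L("w2"),c)]
    x,e=tri([ray(*q) for q in r]);print(x.round(4),np.round(e,4),[plane(*q,.176)[:2].round(4) for q in r]);P.append(plane(*r[1],.176))
o=manip.observe();m=(P[0]+P[1])/2;d=P[0]-P[1]
print(m,np.linalg.norm(d),np.degrees(np.arctan2(-d[0],d[1])),o["tcp_pos"],rot(o["orientation"]).inv().apply(m-o["tcp_pos"]))
E
```

```text
[0.481  0.0111 0.1315] [0.0007 0.0002 0.0008] [array([0.4806, 0.0129]), array([0.4804, 0.0146]), array([0.48  , 0.0156])]
[ 0.5047 -0.1135  0.1814] [0.0003 0.0001 0.0003] [array([ 0.5053, -0.117 ]), array([ 0.5055, -0.1175]), array([ 0.5052, -0.1161])]
[ 0.49293706 -0.05144459  0.176     ] 0.13444344885730247 10.73851354571359 [ 0.49281688 -0.04958684  0.20863117] [-0.00190108 -0.00012489  0.03262865]
```

The bar middle is at (0.493,-0.0515), directly under the gripper, with the yaw matching. I lower to TCP z of about 0.130 (tips 0.167 while open) and grip.

```bash
python3 -m pendant '[[1,0,0,0.8,0,0,0],[1,0,0,0.8,0,0,0],[1,0,0,0.8,0,0,0],[1,0,0,0.8,0,0,0],[1,0,0,0.7,0,0,0],[1,0,0,0,0,0,0]]'; python3 -m pendant '[[-1,0,0,0,0,0,0],[-1,0,0,0,0,0,0],[-1,0,0,0,0,0,0],[-1,0,0,0,0,0,0],[-1,0,0,0,0,0,0],[-1,0,0,0,0,0,0],[-1,0,0,0,0,0,0],[-1,0,0,0,0,0,0],[-1,0,0,0,0,0,0],[-1,0,0,0,0,0,0]]' 40;python3 snap.py w10
```

```text
clock: 14.42
tcp_pos: [0.4928, -0.0499, 0.1302]
orientation: [-0.002, 0.64, 0.769, -0.001]
contact_force: [-0.7, -0.2, -0.1]
grip_width: 0.0853
gripper_force: 0.0
clock: 15.25
tcp_pos: [0.4918, -0.0514, 0.1318]
orientation: [-0.001, 0.64, 0.768, -0.002]
contact_force: [-6.6, -0.9, 5.4]
grip_width: 0.0107
gripper_force: 38.9
red [] green []
```

The grip reads 10.7 mm wide on a 12 mm bar, with an upward force. It could be sitting too high on the bar, so I look.

```bash
python3 -c "
import cv2,numpy as np
from rig import manip
s=manip.camera('side');w=cv2.imread('pics/w10.png')
cv2.imwrite('pics/p6.png',np.hstack([cv2.resize(s[130:310,280:460],(400,400),interpolation=2),cv2.resize(w[130:430,170:470],(400,400))]))"
```

```text
(no output)
```

View pics/p6.png

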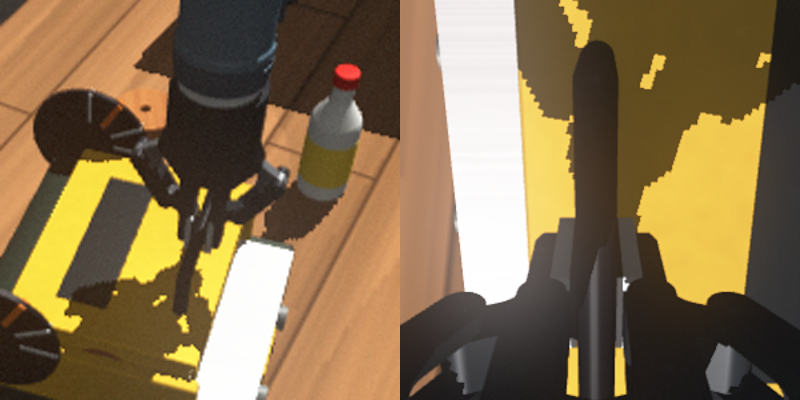

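The bar is between the pads but apparently held by the tips only. I reopen, go 9 mm deeper and regrip; the tips will still clear the sheet by about 13 mm.

```bash
python3 -m pendant '[[0.3,0,0,0,0,0,0],[0.3,0,0,0,0,0,0],[0.3,0,0,0,0,0,0],[0.3,0,0,0,0,0,0],[0.3,0,0,0.25,0,0,0],[0.3,0,0,0.25,0,0,0],[0.3,0,0,0,0,0,0]]'; python3 -m pendant '[[-1,0,0,0,0,0,0],[-1,0,0,0,0,0,0],[-1,0,0,0,0,0,0],[-1,0,0,0,0,0,0],[-1,0,0,0,0,0,0],[-1,0,0,0,0,0,0],[-1,0,0,0,0,0,0],[-1,0,0,0,0,0,0]]' 40
```

```text
clock: 15.93
tcp_pos: [0.4933, -0.0505, 0.1204]
orientation: [-0.001, 0.64, 0.768, -0.0]
contact_force: [-0.6, -0.7, -0.4]
grip_width: 0.0553
gripper_force: 0.0
clock: 16.6
tcp_pos: [0.4917, -0.0512, 0.1215]
orientation: [-0.001, 0.64, 0.768, -0.002]
contact_force: [-5.6, -1.8, 3.5]
grip_width: 0.0105
gripper_force: 38.9
```

The width is the same and force 38.9 N, so the bar is held properly. I lift along the hinge arc (5° per row), keeping the tool vertical and letting the bar turn in the pads, first to 30°.

```bash
python3 -m pendant '[[-1,0,0.236,-0.609,0,0,0],[-1,0,0.289,-0.587,0,0,0],[-1,0,0.338,-0.559,0,0,0],[-1,0,0.387,-0.528,0,0,0],[-1,0,0.43,-0.492,0,0,0],[-1,0,0.472,-0.453,0,0,0],[-1,0,0,0,0,0,0]]'
```

```text
clock: 17.18
tcp_pos: [0.532, -0.0438, 0.1875]
orientation: [-0.002, 0.64, 0.768, -0.004]
contact_force: [-16.7, -3.3, 12.9]
grip_width: 0.0103
gripper_force: 40.3
```

The load is radially outward, so my path runs about 5 mm inside the true arc. I correct outward and re-read.

```bash
python3 -m pendant '[[-1,0,-0.08,-0.08,0,0,0],[-1,0,-0.08,-0.08,0,0,0],[-1,0,0,0,0,0,0]]'; python3 -c "
from h import *
S=manip.camera('side');cv2.imwrite('pics/s2.png',S)"
```

```text
clock: 17.43
tcp_pos: [0.5326, -0.0435, 0.1881]
orientation: [-0.001, 0.64, 0.768, -0.001]
contact_force: [1.7, -0.6, -9.3]
grip_width: 0.0109
gripper_force: 39.5
```

Loads are small now and the angle is about 30°. I continue to 60°.

```bash
python3 -m pendant '[[-1,0,0.51,-0.409,0,0,0],[-1,0,0.543,-0.364,0,0,0],[-1,0,0.573,-0.315,0,0,0],[-1,0,0,0,0,0,0]]';python3 -m pendant '[[-1,0,0.598,-0.264,0,0,0],[-1,0,0.619,-0.211,0,0,0],[-1,0,0.636,-0.156,0,0,0],[-1,0,0,0,0,0,0],[-1,0,0,0,0,0,0]]'
```

```text
clock: 17.82
tcp_pos: [0.5655, -0.0375, 0.2124]
orientation: [-0.0, 0.64, 0.769, -0.0]
contact_force: [-7.1, -0.4, 2.9]
grip_width: 0.0109
gripper_force: 41.1
clock: 18.23
tcp_pos: [0.6021, -0.0307, 0.2262]
orientation: [0.001, 0.64, 0.769, 0.001]
contact_force: [-5.9, 0.3, 8.9]
grip_width: 0.0105
gripper_force: 41.5
```

The clamped bar's displacement along sander x gives θ of about 60°. For an independent check, I compare the hood's front-edge corner in the side view with its predicted position at 54, 60 and 66°.

```bash
python3 - <<'E'
from h import *
yaw=np.radians(10.6);ux=np.array([np.cos(yaw),np.sin(yaw),0]);uy=np.array([-np.sin(yaw),np.cos(yaw),0]);uz=np.array([0,0,1.])
hg=np.array([.4917,-.0514,0])+.142*ux; hg[2]=.128
for n in("side","top"):
    c=manip.get_calibration(n);im=manip.camera(n);cv2.imwrite(f"pics/{n}9.png",im)
    m=cv2.inRange(cv2.cvtColor(im,cv2.COLOR_BGR2HSV),(18,120,30),(35,255,255))
    k,l,s,_=cv2.connectedComponentsWithStats(m);i=[j for j in range(1,k) if s[j,4]>250]
    print(n,[s[j].tolist() for j in i])
    for j in i:
        ct=max(cv2.findContours((l==j).astype(np.uint8),0,2)[0],key=cv2.contourArea);print(cv2.approxPolyDP(ct,4,True)[:,0].tolist())
    for a in(54,60,66):
        t=np.radians(a);r=-np.cos(t)*ux+np.sin(t)*uz;nn=np.sin(t)*ux+np.cos(t)*uz
        print(a,proj(c,np.array([hg+.17*r+y*uy+q*nn for y in(.113,-.113) for q in(0,.006)])).round(0).tolist(), "root",proj(c,np.array([hg+.006*nn+y*uy for y in(.113,-.113)])).round(0).tolist())
print(manip.observe()["contact_force"],manip.observe()["dq"].round(3))
E
```

```text
side [[522, 83, 36, 62, 289], [283, 149, 114, 120, 3853], [414, 191, 28, 24, 403], [283, 286, 86, 40, 1584]]
[[523, 83], [524, 95], [526, 86], [530, 92], [534, 87], [533, 99], [541, 101], [541, 109], [535, 104], [530, 109], [541, 119], [536, 121], [539, 132], [544, 125], [551, 131], [545, 134], [549, 142], [556, 144], [548, 139], [552, 134], [544, 125], [551, 122], [544, 119], [544, 124], [536, 111], [545, 105], [540, 104], [545, 93], [538, 100], [536, 91], [542, 89]]
[[357, 149], [342, 167], [345, 171], [336, 173], [316, 196], [315, 203], [328, 188], [320, 205], [325, 214], [316, 212], [294, 248], [309, 208], [285, 262], [295, 268], [329, 235], [336, 235], [350, 208], [368, 216], [367, 231], [391, 236], [396, 214], [350, 203], [369, 158]]
[[418, 191], [415, 208], [435, 212], [441, 193], [428, 198]]
[[283, 303], [361, 325], [366, 322], [366, 311], [360, 315], [357, 307], [363, 310], [368, 302], [307, 286], [298, 302]]
54 [[333.0, 234.0], [330.0, 231.0], [367.0, 155.0], [364.0, 153.0]] root [[277.0, 271.0], [315.0, 197.0]]
60 [[324.0, 227.0], [321.0, 225.0], [360.0, 150.0], [357.0, 148.0]] root [[277.0, 271.0], [315.0, 197.0]]
66 [[315.0, 221.0], [312.0, 220.0], [352.0, 145.0], [349.0, 143.0]] root [[277.0, 272.0], [314.0, 197.0]]
top [[371, 223, 29, 83, 1232]]
[[377, 223], [371, 263], [387, 263], [389, 303], [395, 305], [397, 246], [387, 224]]
54 [[279.0, 271.0], [278.0, 268.0], [397.0, 257.0], [397.0, 254.0]] root [[277.0, 234.0], [379.0, 222.0]]
60 [[277.0, 263.0], [277.0, 260.0], [396.0, 248.0], [396.0, 245.0]] root [[277.0, 234.0], [379.0, 222.0]]
66 [[276.0, 254.0], [276.0, 250.0], [396.0, 239.0], [396.0, 236.0]] root [[277.0, 234.0], [379.0, 221.0]]
[-5.53725131  0.34504259  8.26756929] [-0.002 -0.003 -0.006 -0.002 -0.001  0.002]
```

Corners at side (357,149) and top (397,246) match the 60° prediction. I hold still briefly, then hand in.

```bash
python3 -m pendant '[[-1,0,0,0,0,0,0],[-1,0,0,0,0,0,0],[-1,0,0,0,0,0,0],[-1,0,0,0,0,0,0],[-1,0,0,0,0,0,0]]'; python3 -c "
from rig import manip;print(manip.close_job())"
```

```text
clock: 18.75
tcp_pos: [0.6014, -0.0309, 0.2261]
orientation: [0.001, 0.64, 0.768, 0.001]
contact_force: [-5.1, 0.6, 8.3]
grip_width: 0.011
gripper_force: 41.4
the job is handed in; nothing more can be done
None
```

I pressed the red stop button to its stop and let it up, then lifted the hood to about 60° (confirmed in two camera views) and handed the job in at 18.8 s with the gripper still holding it; no verdict was returned.

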